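# Let two short tins out of the gravity dispenser

### The arm

A 6-joint arm with a two-finger parallel gripper is mounted at the origin on the work surface. World frame = base frame: x ahead of the robot, y to its left, z up, the work surface at z = 0. Lengths are in m, angles in rad, forces in N, time in s.
With the tool pointing down it reaches from about 0.375 to 0.975 m from the base axis. Payload 3.8 kg.
Tool frame: the origin (TCP) lies midway between the tips of the shut fingers; the grasp point (between the pads) lies robot.tcp_to_grasp behind it (robot.tcp_to_grasp is the distance from the TCP to the grasp point, in m); z points along the fingers, y is the line along which they close (so a half turn about z gives the same grasp; the last joint's range is limited). The gripper opens to 88 mm and grips with 3 to 60 N. Pads are 18 mm wide; open, the fingers measure 123 mm over their backs; the gripper's body (75 mm by 187 mm) begins 45 mm behind the grasp point.
Start: joints at [-1.222, 0.264, 1.604, -0, 1.274, -0.037], TCP at [0.254, -0.625, 0.239] pointing down, gripper open.
Joint ranges: [-2.63, 2.63], [-0.94, 2.18], [0.31, 2.57], [-1.31, 4.45], [0, 2.66], [-2.55, 2.55]. Speed limits (rad/s): [2.57, 2.57, 3.14, 3.14, 3.14, 3.14].

### API

Orientations are given as [roll, pitch, yaw] about the fixed x, y, z axes, in that order (R = Rz(yaw) Ry(pitch) Rx(roll)).
In Python, from rig import robot, capture, camera_model, job gives the robot as it stands. The module is installed in compiled form; this text tells all that it offers.
- The arm moves only by the tool jog_arm, never from a script. Its argument "targets" is a list of rows, each an object of numbers: "tx", "ty", "tz": the shift along the world's x, y, z in m; "ax", "ay", "az": the turn, a rotation vector about the world's x, y, z in degrees; "claw": the opening in per cent of the stroke, from 0 (shut) to 100 (fully open). In form: [{"tx": .., "ty": .., "tz": .., "ax": .., "ay": .., "az": .., "claw": ..}, ...]. A call has 1 to 8 rows; each row shifts and turns the commanded pose from where the row before left it; what a row does not reach is not made up. A row lasts 1/8 s, in which the tool goes at most 62.5 mm and 10.7 degrees, less where a joint would pass 70% of its speed; a pose out of reach is approached as far as the arm can. A call is refused whole if a number of a shift passes 0.0625 or a number of a turn 10.7, either way. A call with a gripper value outside its range is refused whole. The fingers move at their own pace and stop on an object; "grip_force" is the grip in N (left out, the last holds). Time passes only in rows, so rows that do not move let the fingers close. It gives the time, the measured TCP pose, the force, the opening and the grip force at its end, in the units of the state.
- robot.state(): the state, without advancing time (a new reading comes with each control period).
- capture(name): name is "scene" or "top" or "wrist"; returns the picture (480x640x3 uint8, red, green, blue); there is no depth.
- camera_model(name): a dict with "intrinsics" (3x3 intrinsics, pixels), "distortion" ([k1, k2, p1, p2, k3] as OpenCV has them; the pictures are not rectified), "position" and "orientation" of the camera in the world; the wrist camera has in their place "hand_eye" (4x4, takes a point from camera to tool coordinates, whose origin is the TCP and whose axes are the flange's). Camera axes: x right, y down, z forward; pixel columns grow to the right and rows downward; lengths in m; the calibration is good to about 2 mm. A picture is of the moment at which its call begins: read the wrist's pose just before it. camera_model takes no time and is no camera call.
- job.job_done(): hands the job in; it is judged then, once.
The state is a dict: "time_s": time; "joints": joint angles; "dq": joint speeds; "joint_efforts": joint torques, N m; "tcp_pos": TCP position; "ee_rot": TCP orientation; "wrist_force": force on the tool from outside, world axes, zero at the start; "torque": the same for the moment, N m; "width": opening from 0.0 (shut) to 1.0 (fully open); "finger_force": force on a finger pad.
Only numpy, scipy, OpenCV 4.12 (cv2) and the standard library are available. Lean on these libraries where they do the work, as an engineer would, in place of code of your own. Each camera call takes 0.05 s, during which the arm holds its last target. There are 200 camera calls.

### The job

A customer wants two of the short tins: work the lever of the short-tin dispenser to let out two, one tin per press. Push its paddle right down so the gate lifts, keep it down long enough for the tin to roll out into the bay, let it come back up, then do it again; finish with the paddle fully up. Touch no tins, leave the other dispenser alone, and do not disturb the jar, bottle or cheese on the counter.

Things in the scene. Friction and masses are not known exactly. Their poses are not given: they have to be found in the camera images.
- short_dispenser: Fixed plywood dispenser on the counter; 4 tins 45 mm long lie across its 50 mm lane. Origin on the counter just under the first tin; +x runs down the lane (12 degree slope, x -235 to 180 mm) to the pick-up bay at the low end, away from the robot. The gate holds the row. Paddle fully down: gate up, a bar from below holds back tin 2, tin 1 rolls out within 1 s; paddle up: the row rolls on by one.
- tall_dispenser: Fixed plywood dispenser on the counter; 4 tins 85 mm long lie across its 90 mm lane. Origin on the counter just under the first tin; +x runs down the lane (12 degree slope, x -235 to 180 mm) to the pick-up bay at the low end, away from the robot. The gate holds the row. Paddle fully down: gate up, a bar from below holds back tin 2, tin 1 rolls out within 1 s; paddle up: the row rolls on by one.
- short_lever (a joint): Turn of the short-tin dispenser's rocking lever in rad: 0 = paddle up, gate down (a spring returns it there); 0.42 = paddle fully down against its stop, gate fully lifted. About 4 N on the paddle moves it. Pivot along y at dispenser x -69, z 97 mm. Let go half-way down, it may rest on the first tin until pressed again.
- tall_lever (a joint): Turn of the tall-tin dispenser's rocking lever in rad: 0 = paddle up, gate down (a spring returns it there); 0.42 = paddle fully down against its stop, gate fully lifted. About 4 N on the paddle moves it. Pivot along y at dispenser x -69, z 97 mm. Let go half-way down, it may rest on the first tin until pressed again.
- short_paddle (a point): Centre of the top of the press paddle (robot end of the rocker) beside the short-tin lane: flat pale wood on steel, 52 mm along x, 44 along y. In dispenser frame at rest x -137, y 60, z 159 mm, sloping 12 degrees up to -x; fully down x -157, z 125, sloping 12 degrees the other way. Free below. The lane wall is 29 mm from its centre; tins beside it reach z 166 mm.
- tall_paddle (a point): Centre of the top of the press paddle (robot end of the rocker) beside the tall-tin lane: flat pale wood on steel, 52 mm along x, 44 along y. In dispenser frame at rest x -137, y 80, z 159 mm, sloping 12 degrees up to -x; fully down x -157, z 125, sloping 12 degrees the other way. Free below. The lane wall is 29 mm from its centre; tins beside it reach z 166 mm.
- short_tin1: Food tin, plain steel with a paper label, 66 mm diameter, 45 mm long, lying on its side in the short-tin lane, number 1 from the gate. Origin at its centre, y along its axis. At the gate its centre is at dispenser x 7, z 92 mm; the tins in a row are 65 mm apart in x; resting in the bay it is at x 155 (first) or 91 (second).
- short_tin2: Food tin, plain steel with a paper label, 66 mm diameter, 45 mm long, lying on its side in the short-tin lane, number 2 from the gate. Origin at its centre, y along its axis. At the gate its centre is at dispenser x 7, z 92 mm; the tins in a row are 65 mm apart in x; resting in the bay it is at x 155 (first) or 91 (second).
- short_tin3: Food tin, plain steel with a paper label, 66 mm diameter, 45 mm long, lying on its side in the short-tin lane, number 3 from the gate. Origin at its centre, y along its axis. At the gate its centre is at dispenser x 7, z 92 mm; the tins in a row are 65 mm apart in x; resting in the bay it is at x 155 (first) or 91 (second).
- short_tin4: Food tin, plain steel with a paper label, 66 mm diameter, 45 mm long, lying on its side in the short-tin lane, number 4 from the gate. Origin at its centre, y along its axis. At the gate its centre is at dispenser x 7, z 92 mm; the tins in a row are 65 mm apart in x; resting in the bay it is at x 155 (first) or 91 (second).
- tall_tin1: Food tin, plain steel with a paper label, 66 mm diameter, 85 mm long, lying on its side in the tall-tin lane, number 1 from the gate. Origin at its centre, y along its axis. At the gate its centre is at dispenser x 7, z 92 mm; the tins in a row are 65 mm apart in x; resting in the bay it is at x 155 (first) or 91 (second).
- tall_tin2: Food tin, plain steel with a paper label, 66 mm diameter, 85 mm long, lying on its side in the tall-tin lane, number 2 from the gate. Origin at its centre, y along its axis. At the gate its centre is at dispenser x 7, z 92 mm; the tins in a row are 65 mm apart in x; resting in the bay it is at x 155 (first) or 91 (second).
- tall_tin3: Food tin, plain steel with a paper label, 66 mm diameter, 85 mm long, lying on its side in the tall-tin lane, number 3 from the gate. Origin at its centre, y along its axis. At the gate its centre is at dispenser x 7, z 92 mm; the tins in a row are 65 mm apart in x; resting in the bay it is at x 155 (first) or 91 (second).
- tall_tin4: Food tin, plain steel with a paper label, 66 mm diameter, 85 mm long, lying on its side in the tall-tin lane, number 4 from the gate. Origin at its centre, y along its axis. At the gate its centre is at dispenser x 7, z 92 mm; the tins in a row are 65 mm apart in x; resting in the bay it is at x 155 (first) or 91 (second).
- jar: Honey jar, 58 mm diameter, 75 mm tall, standing on the counter. Origin at the centre of its underside. To be left alone.
- juice: Small juice bottle, 48 mm diameter, 150 mm tall, standing on the counter. Origin at the centre of its underside. To be left alone.
- cheese: Small round yellow waxed cheese, 104 mm diameter, 52 mm tall, on the counter. Origin at the centre of its underside. To be left alone.
Not all that is in view belongs to the job. Leave any green or turquoise look-alike of the short_tin4 alone.

How it is judged:
On the way, in this order (a step that is already met when the one before it is completed fails the run):
1. the first short tin has rolled into the bay while the second is still behind the gate (x of short_tin1 in the frame of short_dispenser between 0.065 and 0.2 m and y of short_tin1 in the frame of short_dispenser between -0.02 and 0.02 m and z of short_tin1 in the frame of short_dispenser below 0.095 m and x of short_tin2 in the frame of short_dispenser below 0.03 m and y of short_tin2 in the frame of short_dispenser between -0.02 and 0.02 m), for 0.1 s.
2. the second short tin has rolled into the bay while the third is still behind the gate (x of short_tin2 in the frame of short_dispenser between 0.065 and 0.2 m and y of short_tin2 in the frame of short_dispenser between -0.02 and 0.02 m and z of short_tin2 in the frame of short_dispenser below 0.095 m and x of short_tin3 in the frame of short_dispenser below 0.03 m and y of short_tin3 in the frame of short_dispenser between -0.02 and 0.02 m), for 0.1 s.
At the end, for the whole second after the job is handed in: Exactly two short tins lie at rest (under 0.03 m/s) in the bay of their dispenser (x over 65 mm in its frame), the other two are still behind the gate, and both levers are up (under 0.06 rad); jar, bottle and cheese stand upright (all of step 2 and x of short_tin1 in the frame of short_dispenser between 0.065 and 0.2 m and y of short_tin1 in the frame of short_dispenser between -0.02 and 0.02 m and z of short_tin1 in the frame of short_dispenser below 0.095 m and x of short_tin4 in the frame of short_dispenser below 0.03 m and y of short_tin4 in the frame of short_dispenser between -0.02 and 0.02 m and linear speed of each of short_tin1, short_tin2, short_tin3, short_tin4 below 0.03 m/s and value of joint each of short_lever, tall_lever below 0.06 rad and angle between each of jar, juice, cheese's own z axis and vertical below 0.15 rad); the robot touches nothing.
It fails at once if the robot touches a tin (contact force between any of the fingers, the arm and short_tin1 above 0.5 N or contact force between any of the fingers, the arm and short_tin2 above 0.5 N or contact force between any of the fingers, the arm and short_tin3 above 0.5 N or contact force between any of the fingers, the arm and short_tin4 above 0.5 N or contact force between any of the fingers, the arm and tall_tin1 above 0.5 N or contact force between any of the fingers, the arm and tall_tin2 above 0.5 N or contact force between any of the fingers, the arm and tall_tin3 above 0.5 N or contact force between any of the fingers, the arm and tall_tin4 above 0.5 N).
It fails at once if a tin is lifted out of its lane (height (world z) of any of short_tin1, short_tin2, short_tin3, short_tin4, tall_tin1, tall_tin2, tall_tin3, tall_tin4 above 0.165 m).
It fails at once if the lever of the tall-tin dispenser is worked or one of its tins leaves the row (value of joint tall_lever above 0.1 rad or distance of any of tall_tin1, tall_tin2, tall_tin3, tall_tin4 from where it was at the start of the episode above 0.02 m).
It fails at once if jar, bottle or cheese is pushed more than 20 mm or tipped (distance of any of jar, juice, cheese from where it was at the start of the episode above 0.02 m or angle between any of jar, juice, cheese's own z axis and vertical above 0.3 rad).
It also fails if it takes over 54 s, if anything falls off the work surface, if the arm or the gripper's body presses on something with over 40 N, if the wrist force passes 120 N, or if a joint passes its speed limit or range.

## Working session

There is one attempt and no reset: what is moved stays moved. The work goes in short steps, Python scripts to look and compute and a tool call to move; the robot and the scene stay as the last step left them, time stands still between calls to the robot, and variables do not carry over. Pictures are saved under pics/ and viewed, at most 10 in all, crops included, and the job is handed in when it is done.

Besides the shell and the picture viewer there is one more tool, called after "Call:" by a JSON object that holds its "api" and its "payload". jog_arm: Moves the arm, as the interface text tells. Its arguments: {"type":"object","properties":{"targets":{"type":"array","items":{"type":"object","properties":{"tx":{"type":"number"},"ty":{"type":"number"},"tz":{"type":"number"},"ax":{"type":"number"},"ay":{"type":"number"},"az":{"type":"number"},"claw":{"type":"number"}}}},"grip_force":{"type":"number"}},"required":["targets"]}

```bash
mkdir -p pics
python3 - <<'E'
from rig import *
import cv2,numpy as np
np.set_printoptions(precision=4,suppress=True)
for n in("scene","top"):
    im=capture(n);cv2.imwrite(f"pics/{n}0.png",im[:,:,::-1]);m=camera_model(n)
    print(n,m)
print(robot.state(),robot.tcp_to_grasp)
E
```

```text
scene {'intrinsics': array([[485.941 ,   0.    , 319.4634],
       [  0.    , 485.941 , 239.484 ],
       [  0.    ,   0.    ,   1.    ]]), 'distortion': array([-0.0331,  0.    ,  0.    ,  0.    ,  0.    ]), 'position': array([0.9354, 0.7127, 1.2558]), 'orientation': array([-2.5313, -0.0009,  2.6016])}
top {'intrinsics': array([[502.1248,   0.    , 322.8732],
       [  0.    , 502.1248, 239.8926],
       [  0.    ,   0.    ,   1.    ]]), 'distortion': array([0.0115, 0.    , 0.    , 0.    , 0.    ]), 'position': array([0.3364, 0.0138, 1.2725]), 'orientation': array([-2.9634, -0.0154, -1.543 ])}
{'time_s': 0.1, 'joints': array([-1.2219,  0.2647,  1.6052,  0.    ,  1.2737, -0.0369]), 'dq': array([-0.0002, -0.0014, -0.0027,  0.0001,  0.0007,  0.0001]), 'joint_efforts': array([  0.0008, -50.3618, -35.8071,   0.0731,   0.0233,  -0.0001]), 'tcp_pos': array([ 0.2538, -0.6248,  0.2375]), 'ee_rot': array([-3.1396, -0.0001,  0.3858]), 'wrist_force': array([-0.457 , -0.1211, -0.7952]), 'torque': array([-0.0116,  0.0064,  0.0178]), 'finger_force': 0.0, 'width': 0.9989651765336022} 0.0187
```

View pics/scene0.png

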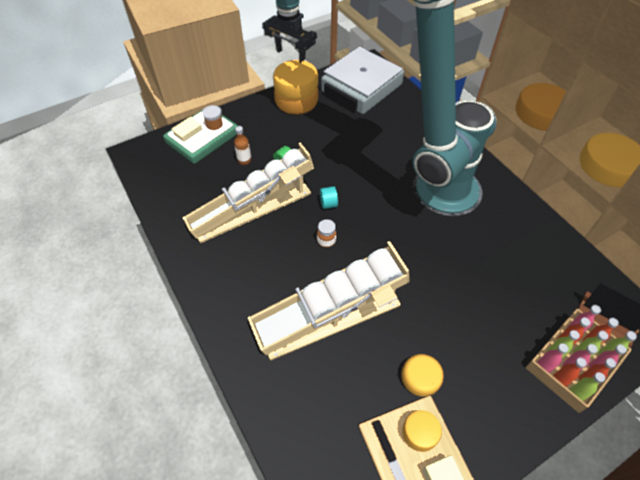

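View pics/top0.png

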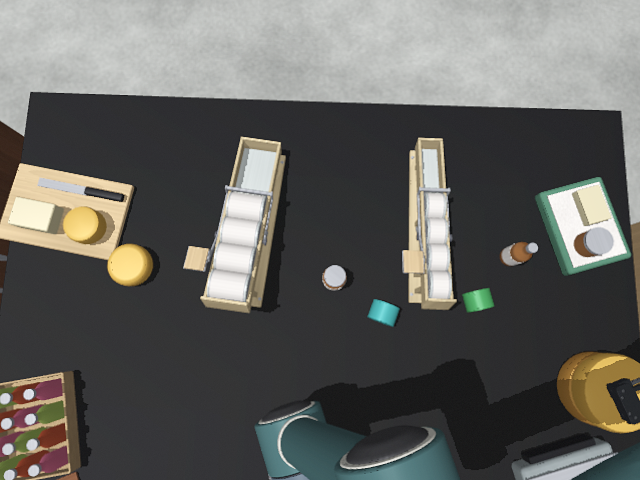

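Scene and top views: the short-tin dispenser has the narrow lane, at about (430,225) in top, with its paddle at (412,261) in top and about (291,178) in scene. The wide-lane one at (240,225) in top is the tall dispenser, paddle (196,259). The turquoise (383,312) and green (479,300) pieces are decoys. I'll confirm with a crop and measure.

```bash
cat > h.py <<'E'
from rig import *
import cv2,numpy as np
from scipy.spatial.transform import Rotation as R
np.set_printoptions(precision=4,suppress=True)
def ray(n,uv):
    m=camera_model(n);p=cv2.undistortPoints(np.array([[uv]],float),m['intrinsics'],m['distortion'])[0,0]
    d=R.from_euler('xyz',m['orientation']).apply([*p,1]);return m['position'],d/np.linalg.norm(d)
def plane(n,uv,z):
    o,d=ray(n,uv);return o+d*(z-o[2])/d[2]
def tri(a,b):
    (o,d),(p,e)=ray('top',a),ray('scene',b)
    s=np.linalg.lstsq(np.c_[d,-e],p-o,rcond=None)[0];A,B=o+d*s[0],p+e*s[1];return (A+B)/2,np.linalg.norm(A-B)
def proj(n,P):
    m=camera_model(n);Rt=R.from_euler('xyz',m['orientation']).as_matrix().T
    return cv2.projectPoints(np.array(P,float).reshape(-1,3),cv2.Rodrigues(Rt)[0],-Rt@m['position'],m['intrinsics'],m['distortion'])[0][:,0]
E
python3 - <<'E'
import cv2,numpy as np
t=cv2.imread('pics/top0.png')[125:325,370:500];s=cv2.imread('pics/scene0.png')[140:245,175:330]
a=cv2.resize(t,None,fx=3,fy=3,interpolation=2);b=cv2.resize(s,None,fx=2.6,fy=2.6,interpolation=2)
o=np.zeros((600,800,3),np.uint8);o[:,:390]=a;o[:b.shape[0],395:395+b.shape[1]]=b[:, :405];cv2.imwrite('pics/crop.png',o)
E
```

```text
(no output)
```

View pics/crop.png

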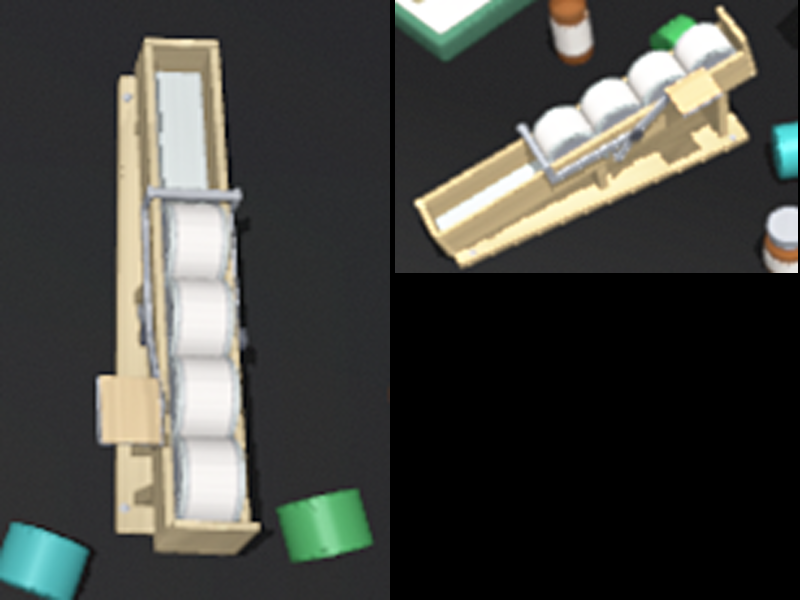

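The crop confirms it: the narrow dispenser with 4 short white tins, its pale paddle beside the lane on the +y side; paddle centre ≈ (413,261) in top and (290,175) in scene.

Run:
```python
from h import *
T=lambda x,y:(370+x/3,125+y/3)
S=lambda x,y:(175+(x-395)/2.6,140+y/2.6)
c=tri(T(129,409),S(694,91));print('paddle tri',c,plane('top',T(129,409),.159))
P=[plane('top',T(*p),z) for p,z in(((202,242),.125),((206,318),.139),((209,396),.153),((213,478),.1665))]
P=np.array(P);print(P,np.diff(P[:,:2],axis=0),np.linalg.norm(np.diff(P[:,:2],axis=0),axis=1))
# base screws on plank z~.01
A,B=plane('top',T(127,98),.01),plane('top',T(126,508),.01)
d=P[0,:2]-P[3,:2];print('yaw tins',np.degrees(np.arctan2(d[1],d[0])),'screws',np.degrees(np.arctan2(*(A-B)[1::-1])),A,B)
d=(A-B)[:2];yaw=np.arctan2(d[1],d[0])
u=np.array([np.cos(yaw),np.sin(yaw)]);v=np.array([-u[1],u[0]])
w=c[0][:2]-P[:,:2].mean(0);print('paddle rel tins along/across',w@u,w@v,'expect',-137-(7-97.5),60)
O=P[:,:2].mean(0)-u*(.007-.0975)
for n,x,z in(('up',-.137,.159),('down',-.157,.125)):
  print(n,O+u*x+v*.06,z)
for x,z,y in((.18,.06,0),(-.235,.17,0)):print(proj('top',[*(O+u*x),z]))
for n,p in(('jar',(334,277)),('turq',(383,312))):print(n,plane('top',p,.06))
```

```text
paddle tri (array([ 0.4938, -0.2004,  0.1553]), np.float64(0.0039264112006328405)) [ 0.4948 -0.2011  0.159 ]
[[ 0.6338 -0.2656  0.125 ]
 [ 0.57   -0.2645  0.139 ]
 [ 0.5073 -0.2626  0.153 ]
 [ 0.4443 -0.2614  0.1665]] [[-0.0637  0.0011]
 [-0.0627  0.002 ]
 [-0.063   0.0012]] [0.0637 0.0628 0.063 ]
yaw tins -1.2902421816648149 screws -0.346236387272154 [ 0.7919 -0.2291  0.01  ] [ 0.4323 -0.2269  0.01  ]
paddle rel tins along/across -0.045460934553892655 0.06281656934620716 expect -46.5 60
up [ 0.4927 -0.2032] 0.159
down [ 0.4727 -0.2031] 0.125
[[430.1991 144.9045]]
[[442.3216 307.0548]]
jar [ 0.4648 -0.0282  0.06  ]
turq [ 0.3842 -0.1476  0.06  ]
```

Call:
{"api": "jog_arm", "payload": {"targets": [{"tz": 0.04,"claw": 0},{"tz": 0.04,"claw": 0},{"tx": 0.02,"ty": 0.04,"az": 8,"claw": 0},{"tx": 0.02,"ty": 0.04,"az": 8,"claw": 0},{"tx": 0.02,"ty": 0.04,"az": 8,"claw": 0},{"tx": 0.02,"ty": 0.04,"az": 8,"claw": 0},{"tx": 0.02,"ty": 0.04,"az": 8,"claw": 0},{"tx": 0.02,"ty": 0.04,"az": 8,"claw": 0}]}}

```text
invalid input
```

Call:
{"api": "jog_arm", "payload": {"targets": [{"tx": 0.02,"ty": 0.04,"az": 8,"claw": 0},{"tx": 0.02,"ty": 0.04,"az": 8,"claw": 0},{"tx": 0.02,"ty": 0.04,"az": 4,"claw": 0},{"tx": 0.02,"ty": 0.04},{"tx": 0.02,"ty": 0.02},{"tx": 0.009,"ty": 0.007},{},{}]}}

```text
invalid input
```

Call:
{"api": "jog_arm", "payload": {"targets": [{"tx": 0,"ty": 0,"tz": 0.04,"ax": 0,"ay": 0,"az": 0,"claw": 0},{"tx": 0,"ty": 0,"tz": 0.04,"ax": 0,"ay": 0,"az": 0,"claw": 0},{"tx": 0.02,"ty": 0.04,"tz": 0,"ax": 0,"ay": 0,"az": 8,"claw": 0},{"tx": 0.02,"ty": 0.04,"tz": 0,"ax": 0,"ay": 0,"az": 8,"claw": 0},{"tx": 0.02,"ty": 0.04,"tz": 0,"ax": 0,"ay": 0,"az": 8,"claw": 0},{"tx": 0.02,"ty": 0.04,"tz": 0,"ax": 0,"ay": 0,"az": 8,"claw": 0},{"tx": 0.02,"ty": 0.04,"tz": 0,"ax": 0,"ay": 0,"az": 8,"claw": 0},{"tx": 0.02,"ty": 0.04,"tz": 0,"ax": 0,"ay": 0,"az": 8,"claw": 0}]}}

```text
time_s: 1.1
tcp_pos: [0.3743, -0.3838, 0.3182]
ee_rot: [-3.141, -0.0, 1.228]
wrist_force: [1.0, -0.1, -0.1]
width: 0.114
finger_force: 0.0
```

Call:
{"api": "jog_arm", "payload": {"targets": [{"tx": 0.02,"ty": 0.04,"tz": 0,"ax": 0,"ay": 0,"az": 8,"claw": 0},{"tx": 0.02,"ty": 0.04,"tz": 0,"ax": 0,"ay": 0,"az": 8,"claw": 0},{"tx": 0.02,"ty": 0.04,"tz": 0,"ax": 0,"ay": 0,"az": 3,"claw": 0},{"tx": 0.02,"ty": 0.04,"tz": 0,"ax": 0,"ay": 0,"az": 0,"claw": 0},{"tx": 0.02,"ty": 0.02,"tz": -0.02,"ax": 0,"ay": 0,"az": 0,"claw": 0},{"tx": 0.008,"ty": 0.006,"tz": -0.04,"ax": 0,"ay": 0,"az": 0,"claw": 0},{"tx": 0,"ty": 0,"tz": -0.04,"ax": 0,"ay": 0,"az": 0,"claw": 0},{"tx": 0,"ty": 0,"tz": 0,"ax": 0,"ay": 0,"az": 0,"claw": 0}]}}

```text
time_s: 2.1
tcp_pos: [0.4792, -0.1978, 0.2146]
ee_rot: [-3.134, -0.004, 1.556]
wrist_force: [0.1, -0.4, 0.1]
width: 0.003
finger_force: 0.0
```

Run:
```python
from h import *
print(robot.state()['tcp_pos'],robot.state()['wrist_force'],robot.state()['width'])
a=capture('top')[150:330,350:490];b=capture('scene')[120:245,175:345];w=capture('wrist')
o=np.zeros((480,780,3),np.uint8);o[:450,:350]=cv2.resize(a,None,fx=2.5,fy=2.5);o[:250,360:700]=cv2.resize(b,None,fx=2,fy=2);o[255:480,360:660]=cv2.resize(w,(300,225))
cv2.imwrite('pics/c2.png',o[:,:,::-1])
```

```text
[ 0.4792 -0.1978  0.2146] [ 0.1041 -0.4265  0.0537] 0.002716409688519063
```

View pics/c2.png

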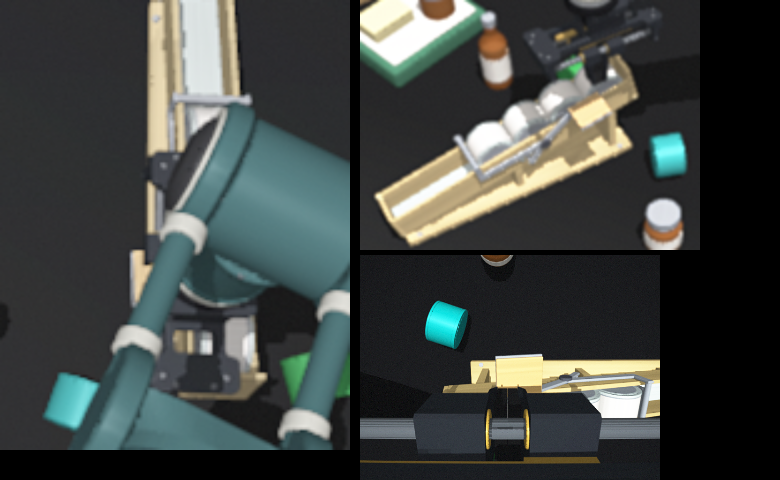

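The tool hangs above the paddle; the views show parallax, so I'll check the projection of the TCP against the paddle in the wrist and scene views.

Run:
```python
from h import *
s=robot.state();T=np.eye(4);T[:3,:3]=R.from_euler('xyz',s['ee_rot']).as_matrix();T[:3,3]=s['tcp_pos']
w=capture('wrist');m=camera_model('wrist');C=np.linalg.inv(T@m['hand_eye'])
def pw(P):return cv2.projectPoints(np.array(P,float).reshape(-1,3),cv2.Rodrigues(C[:3,:3])[0],C[:3,3],m['intrinsics'],m['distortion'])[0][:,0]
c=np.array([.4935,-.202,.159]);k=[c+[a*.0254,b*.022,-a*.0054] for a,b in((-1,-1),(-1,1),(1,1),(1,-1))]
t=s['tcp_pos'];q=pw(k);tc=pw([t,[.4792,-.1978,.159]]);print(q,tc)
im=w[:,:,::-1].copy();cv2.polylines(im,[q.astype(int)],True,(0,0,255),1)
for p in tc:cv2.circle(im,tuple(int(x) for x in p),4,(0,255,0),1)
sc=capture('scene')[:,:,::-1].copy()
cv2.polylines(sc,[proj('scene',k).astype(int)],True,(0,0,255),1)
p=proj('scene',[t])[0];cv2.circle(sc,tuple(int(x) for x in p),3,(0,255,0),1)
o=np.zeros((480,780,3),np.uint8);o[:,:420]=cv2.resize(im[200:440,230:440],None,fx=2,fy=2);o[:360,420:]=cv2.resize(sc[110:230,230:350],None,fx=3,fy=3)
cv2.imwrite('pics/c3.png',o)
```

```text
[[284.4873 306.8497]
 [281.2672 223.5691]
 [381.9813 217.0396]
 [379.989  296.8489]] [[311.712  309.3691]
 [305.0742 254.7321]]
```

View pics/c3.png

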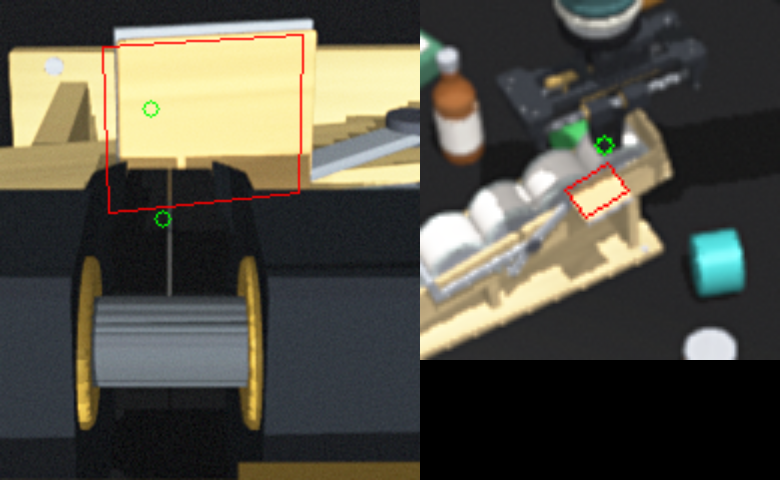

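The overlay matches to ~3 mm: the paddle is centred near (0.496,-0.200), with the tool tip over its outer robot-side half. Lowering onto it.

Call:
{"api": "jog_arm", "payload": {"targets": [{"tx": 0.005,"ty": 0.001,"tz": -0.02,"ax": 0,"ay": 0,"az": 0,"claw": 0},{"tx": 0,"ty": 0,"tz": -0.02,"ax": 0,"ay": 0,"az": 0,"claw": 0},{"tx": 0,"ty": 0,"tz": -0.01,"ax": 0,"ay": 0,"az": 0,"claw": 0},{"tx": 0,"ty": 0,"tz": -0.01,"ax": 0,"ay": 0,"az": 0,"claw": 0},{"tx": 0,"ty": 0,"tz": -0.01,"ax": 0,"ay": 0,"az": 0,"claw": 0},{"tx": 0,"ty": 0,"tz": 0,"ax": 0,"ay": 0,"az": 0,"claw": 0}]}}

```text
time_s: 3.1
tcp_pos: [0.4871, -0.1986, 0.1484]
ee_rot: [3.141, 0.0, 1.555]
wrist_force: [-0.4, -0.5, 1.6]
width: 0.003
finger_force: 0.7
```

Call:
{"api": "jog_arm", "payload": {"targets": [{"tx": -0.002,"ty": 0.001,"tz": -0.01,"ax": 0,"ay": 0,"az": 0,"claw": 0},{"tx": 0,"ty": 0,"tz": -0.01,"ax": 0,"ay": 0,"az": 0,"claw": 0},{"tx": 0,"ty": 0,"tz": -0.002,"ax": 0,"ay": 0,"az": 0,"claw": 0},{"tx": 0,"ty": 0,"tz": 0,"ax": 0,"ay": 0,"az": 0,"claw": 0}]}}

```text
time_s: 3.6
tcp_pos: [0.4835, -0.1975, 0.1285]
ee_rot: [-3.138, 0.0, 1.556]
wrist_force: [-10.3, 1.1, 16.6]
width: 0.002
finger_force: 8.9
```

Call:
{"api": "jog_arm", "payload": {"targets": [{"tx": 0,"ty": 0,"tz": -0.001,"ax": 0,"ay": 0,"az": 0,"claw": 0},{"tx": 0,"ty": 0,"tz": 0,"ax": 0,"ay": 0,"az": 0,"claw": 0},{"tx": 0,"ty": 0,"tz": 0,"ax": 0,"ay": 0,"az": 0,"claw": 0},{"tx": 0,"ty": 0,"tz": 0,"ax": 0,"ay": 0,"az": 0,"claw": 0},{"tx": 0,"ty": 0,"tz": 0,"ax": 0,"ay": 0,"az": 0,"claw": 0},{"tx": 0,"ty": 0,"tz": 0,"ax": 0,"ay": 0,"az": 0,"claw": 0},{"tx": 0,"ty": 0,"tz": 0,"ax": 0,"ay": 0,"az": 0,"claw": 0},{"tx": 0,"ty": 0,"tz": 0,"ax": 0,"ay": 0,"az": 0,"claw": 0}]}}

```text
time_s: 4.6
tcp_pos: [0.4835, -0.1976, 0.1283]
ee_rot: [-3.138, 0.0, 1.556]
wrist_force: [-13.7, 1.9, 19.9]
width: 0.004
finger_force: 11.3
```

Run:
```python
from h import *
a=capture('top')[120:320,350:490];b=capture('scene')[120:245,175:345]
o=np.zeros((500,780,3),np.uint8);o[:500,:350]=cv2.resize(a,None,fx=2.5,fy=2.5);o[:300,360:768]=cv2.resize(b,None,fx=2.4,fy=2.4)
cv2.imwrite('pics/c4.png',o[:,:,::-1])
```

```text
(no output)
```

View pics/c4.png

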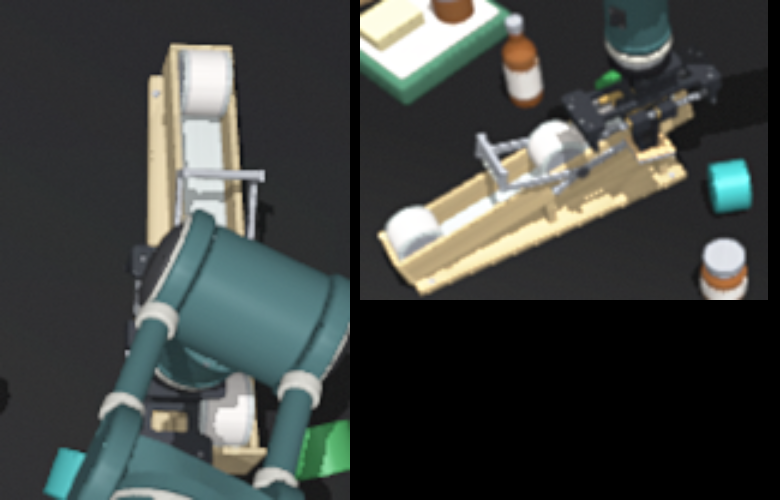

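The gate is lifted and tin 1 lies at the low end of the bay at about (207,82); tin 2 is held back. Releasing the paddle.

Call:
{"api": "jog_arm", "payload": {"targets": [{"tx": 0,"ty": 0,"tz": 0.01,"ax": 0,"ay": 0,"az": 0,"claw": 0},{"tx": 0,"ty": 0,"tz": 0.02,"ax": 0,"ay": 0,"az": 0,"claw": 0},{"tx": 0,"ty": 0,"tz": 0.03,"ax": 0,"ay": 0,"az": 0,"claw": 0},{"tx": 0,"ty": 0,"tz": 0,"ax": 0,"ay": 0,"az": 0,"claw": 0},{"tx": 0,"ty": 0,"tz": 0,"ax": 0,"ay": 0,"az": 0,"claw": 0},{"tx": 0,"ty": 0,"tz": 0,"ax": 0,"ay": 0,"az": 0,"claw": 0},{"tx": 0,"ty": 0,"tz": 0,"ax": 0,"ay": 0,"az": 0,"claw": 0},{"tx": 0,"ty": 0,"tz": 0,"ax": 0,"ay": 0,"az": 0,"claw": 0}]}}

```text
time_s: 5.7
tcp_pos: [0.4847, -0.1972, 0.185]
ee_rot: [-3.141, -0.0, 1.555]
wrist_force: [-0.8, -0.8, 0.1]
width: 0.004
finger_force: 0.0
```

Call:
{"api": "jog_arm", "payload": {"targets": [{"tx": 0,"ty": 0,"tz": 0,"ax": 0,"ay": 0,"az": 0,"claw": 0},{"tx": 0,"ty": 0,"tz": 0,"ax": 0,"ay": 0,"az": 0,"claw": 0},{"tx": 0,"ty": 0,"tz": 0,"ax": 0,"ay": 0,"az": 0,"claw": 0},{"tx": 0,"ty": 0,"tz": 0,"ax": 0,"ay": 0,"az": 0,"claw": 0},{"tx": 0,"ty": 0,"tz": 0,"ax": 0,"ay": 0,"az": 0,"claw": 0},{"tx": 0,"ty": 0,"tz": 0,"ax": 0,"ay": 0,"az": 0,"claw": 0},{"tx": 0,"ty": 0,"tz": 0,"ax": 0,"ay": 0,"az": 0,"claw": 0},{"tx": 0,"ty": 0,"tz": 0,"ax": 0,"ay": 0,"az": 0,"claw": 0}]}}

```text
time_s: 6.7
tcp_pos: [0.485, -0.1974, 0.1857]
ee_rot: [-3.142, -0.0, 1.555]
wrist_force: [-0.1, 0.8, -0.5]
width: 0.003
finger_force: 0.0
```

Run:
```python
from h import *
a=capture('top')[120:320,350:490];b=capture('scene')[120:245,175:345]
o=np.zeros((500,780,3),np.uint8);o[:500,:350]=cv2.resize(a,None,fx=2.5,fy=2.5);o[:300,360:768]=cv2.resize(b,None,fx=2.4,fy=2.4)
cv2.imwrite('pics/c5.png',o[:,:,::-1])
```

```text
(no output)
```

View pics/c5.png

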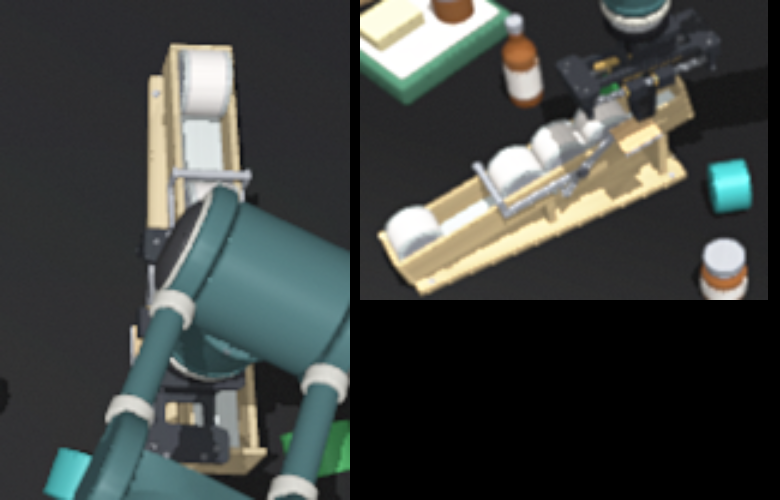

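Gate down, tin 2 now at the gate (515,168), paddle back up. Second press.

Call:
{"api": "jog_arm", "payload": {"targets": [{"tx": 0,"ty": 0,"tz": -0.015,"ax": 0,"ay": 0,"az": 0,"claw": 0},{"tx": 0,"ty": 0,"tz": -0.012,"ax": 0,"ay": 0,"az": 0,"claw": 0},{"tx": 0,"ty": 0,"tz": -0.01,"ax": 0,"ay": 0,"az": 0,"claw": 0},{"tx": 0,"ty": 0,"tz": -0.01,"ax": 0,"ay": 0,"az": 0,"claw": 0},{"tx": 0,"ty": 0,"tz": -0.01,"ax": 0,"ay": 0,"az": 0,"claw": 0},{"tx": 0,"ty": 0,"tz": -0.003,"ax": 0,"ay": 0,"az": 0,"claw": 0},{"tx": 0,"ty": 0,"tz": 0,"ax": 0,"ay": 0,"az": 0,"claw": 0},{"tx": 0,"ty": 0,"tz": 0,"ax": 0,"ay": 0,"az": 0,"claw": 0}]}}

```text
time_s: 7.8
tcp_pos: [0.4831, -0.1973, 0.128]
ee_rot: [-3.137, -0.001, 1.556]
wrist_force: [-15.2, 2.9, 23.7]
width: 0.004
finger_force: 13.5
```

Call:
{"api": "jog_arm", "payload": {"targets": [{"tx": 0,"ty": 0,"tz": 0,"ax": 0,"ay": 0,"az": 0,"claw": 0},{"tx": 0,"ty": 0,"tz": 0,"ax": 0,"ay": 0,"az": 0,"claw": 0},{"tx": 0,"ty": 0,"tz": 0,"ax": 0,"ay": 0,"az": 0,"claw": 0},{"tx": 0,"ty": 0,"tz": 0,"ax": 0,"ay": 0,"az": 0,"claw": 0},{"tx": 0,"ty": 0,"tz": 0,"ax": 0,"ay": 0,"az": 0,"claw": 0},{"tx": 0,"ty": 0,"tz": 0,"ax": 0,"ay": 0,"az": 0,"claw": 0},{"tx": 0,"ty": 0,"tz": 0,"ax": 0,"ay": 0,"az": 0,"claw": 0},{"tx": 0,"ty": 0,"tz": 0,"ax": 0,"ay": 0,"az": 0,"claw": 0}]}}

```text
time_s: 8.8
tcp_pos: [0.4831, -0.1973, 0.128]
ee_rot: [-3.137, -0.0, 1.556]
wrist_force: [-14.4, 2.5, 24.5]
width: 0.006
finger_force: 13.4
```

Run:
```python
from h import *
a=capture('top')[120:320,350:490];b=capture('scene')[120:245,175:345]
o=np.zeros((500,780,3),np.uint8);o[:500,:350]=cv2.resize(a,None,fx=2.5,fy=2.5);o[:300,360:768]=cv2.resize(b,None,fx=2.4,fy=2.4)
cv2.imwrite('pics/c6.png',o[:,:,::-1])
```

```text
(no output)
```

View pics/c6.png

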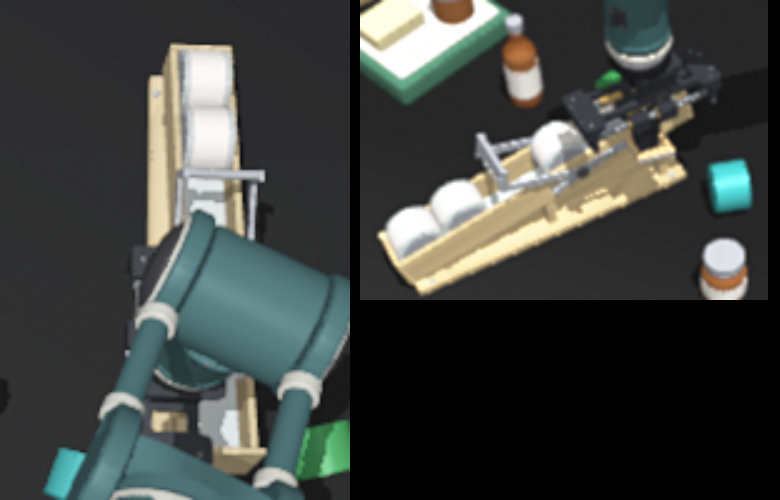

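Both tins lie in the bay at (207,77) and (210,137), and tin 3 is held back. Releasing and rising clear.

Call:
{"api": "jog_arm", "payload": {"targets": [{"tx": 0,"ty": 0,"tz": 0.01,"ax": 0,"ay": 0,"az": 0,"claw": 0},{"tx": 0,"ty": 0,"tz": 0.02,"ax": 0,"ay": 0,"az": 0,"claw": 0},{"tx": 0,"ty": 0,"tz": 0.03,"ax": 0,"ay": 0,"az": 0,"claw": 0},{"tx": 0,"ty": 0,"tz": 0.04,"ax": 0,"ay": 0,"az": 0,"claw": 0},{"tx": 0,"ty": 0,"tz": 0.04,"ax": 0,"ay": 0,"az": 0,"claw": 0},{"tx": 0,"ty": 0,"tz": 0.03,"ax": 0,"ay": 0,"az": 0,"claw": 0},{"tx": 0,"ty": 0,"tz": 0,"ax": 0,"ay": 0,"az": 0,"claw": 0},{"tx": 0,"ty": 0,"tz": 0,"ax": 0,"ay": 0,"az": 0,"claw": 0}]}}

```text
time_s: 9.9
tcp_pos: [0.4846, -0.1971, 0.2939]
ee_rot: [-3.14, -0.001, 1.555]
wrist_force: [0.1, 0.5, -0.7]
width: 0.006
finger_force: 0.0
```

Call:
{"api": "jog_arm", "payload": {"targets": [{"tx": 0,"ty": 0,"tz": 0,"ax": 0,"ay": 0,"az": 0,"claw": 0},{"tx": 0,"ty": 0,"tz": 0,"ax": 0,"ay": 0,"az": 0,"claw": 0},{"tx": 0,"ty": 0,"tz": 0,"ax": 0,"ay": 0,"az": 0,"claw": 0},{"tx": 0,"ty": 0,"tz": 0,"ax": 0,"ay": 0,"az": 0,"claw": 0},{"tx": 0,"ty": 0,"tz": 0,"ax": 0,"ay": 0,"az": 0,"claw": 0},{"tx": 0,"ty": 0,"tz": 0,"ax": 0,"ay": 0,"az": 0,"claw": 0},{"tx": 0,"ty": 0,"tz": 0,"ax": 0,"ay": 0,"az": 0,"claw": 0},{"tx": 0,"ty": 0,"tz": 0,"ax": 0,"ay": 0,"az": 0,"claw": 0}]}}

```text
time_s: 10.9
tcp_pos: [0.485, -0.1974, 0.2957]
ee_rot: [3.142, 0.0, 1.555]
wrist_force: [0.2, -1.0, -0.0]
width: 0.003
finger_force: 0.0
```

Run:
```python
from h import *
a=capture('top')[120:320,350:490];b=capture('scene')[120:245,175:345]
o=np.zeros((500,780,3),np.uint8);o[:500,:350]=cv2.resize(a,None,fx=2.5,fy=2.5);o[:300,360:768]=cv2.resize(b,None,fx=2.4,fy=2.4)
cv2.imwrite('pics/c7.png',o[:,:,::-1])
```

```text
(no output)
```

View pics/c7.png

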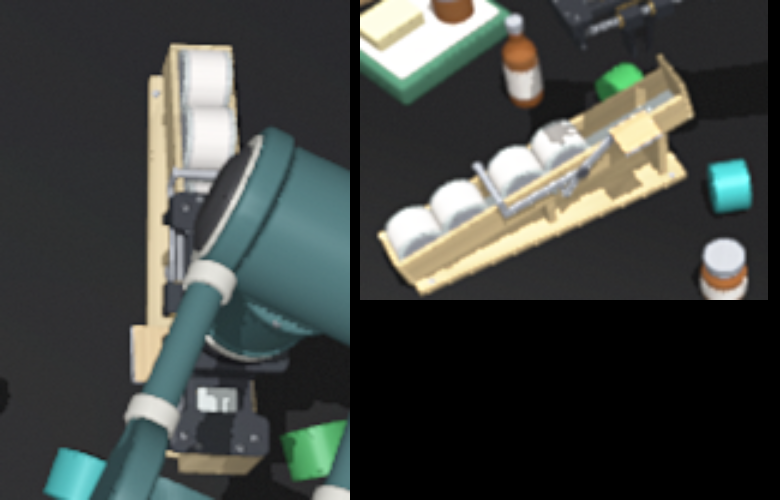

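Two tins are in the bay, two are behind the lowered gate, the paddle (635,133) is fully up, and the arm is clear.

```bash
python3 -c "
from rig import job
print(job.job_done())"
```

```text
the job is handed in; nothing more can be done
None
```

I let out two short tins, one per press, and handed the job in: both lie in the bay, the other two are behind the lowered gate, the paddle is fully up and the arm is clear (no verdict was returned).

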